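Load a hollow float into the bench leak tester

TASK

The larger of the two copper floats is next for the leak test: lower it, ball first and stem up, down the sloping chamber of the tester until it sits in the sprung rubber nest at the bottom. It is thin copper, so it must not be dropped in, knocked against the tester or pressed hard into the nest; the nest's height is set differently from job to job, so feel for it and let go only when it carries the float. Then slide the cover fully shut over the chamber and flip the cam lever right over to lock it, leaving the smaller float where it stands.

Things in the scene. Friction and masses are not known exactly. Their poses are not given: they have to be found in the camera images.
- float_large: larger float: hollow copper ball, 76 mm in diameter, on a flat brass foot 34 mm wide, with a straight round brass stem of 14 mm on top; 150 mm tall, 0.2 kg, stands upright on the bench. Origin: centre of the foot's underside; z along the stem. Ball z = 6 to 82 mm, collar 79 to 91 mm (32 mm wide), bare stem 91 to 150 mm: grip it high (about 135 mm).
- float_large_ball (a point): centre of the larger float's ball, 44 mm above the underside of its foot
- float_small: smaller float, to be left alone: same shape, ball 58 mm in diameter, stem 12 mm, 118 mm tall; stands upright about 0.1 m from the larger one, and which of them stands where changes. Origin: centre of its underside.
- mouth (a point): centre of the round mouth (130 mm wide) of the tester's chamber, in the plane of the deck. The tester is a grey console, 420 mm wide; its deck slopes 30 degrees down towards the robot. The frame is the deck's: z square out of the deck, y along the deck as the cover opens (robot's left), x up the slope. Two cover guides, 14 mm high, run along y at x = -85 to -66 and 66 to 85 mm.
- chamber_bottom (a point): centre of the chamber's bottom, 205 mm straight below the mouth; axes as mouth. Bore 130 mm. Above it lies the nest: a rubber ring 100 mm wide, bore 60 mm, 20 mm deep, on the chamber's axis; the ball beds in it. It gives 9 mm on springs (2 to 15 N). Its height is set by hand and not reported: the float's foot comes to lie 155 to 185 mm below the mouth.
- cover (a joint): how far the flat steel cover (142 x 142 x 6 mm, its top 9 mm above the deck) is slid open along the deck's +y, in m: 0 fully shut over the chamber, 0.178 fully open; about 3 N of friction
- cover_handle (a point): middle of the bar (12 mm thick, 64 mm long, along the deck's x) of the cover's bow handle, 44 mm above the deck, 29 mm of free space beneath the bar. Moves with the cover; at y = 42 mm in the frame of the mouth when shut. Axes as mouth.
- lever (a joint): cam lever at the right end of the deck, rad: 0 free, leaning 0.5 rad outward (to the deck's -y) from the deck's z; it turns about the deck's x, over towards +y, to 2.1, locked: it lies over the edge of the shut cover and its nose holds a lug on the cover. About 0.1 N m of friction; stays where left. Closes only if the cover is shut to 10 mm, and draws it home.
- lever_pivot (a point): axis of the cam lever, 34 mm above the deck, at x = 0, y = -96 mm in the frame of the mouth; axes as mouth. Its forked bracket is 100 mm wide along x at the foot and 40 mm high.
- lever_tip (a point): point in the lever's round black grip (19 mm thick), 72 mm from the lever's axis; the grip ends at 80 mm. Turns with the lever.

How it is judged:
By the outcome, as a careful person would: the job done as asked, in the order asked, and still so for the second after the job is handed in, with the robot touching nothing.
It also fails if it takes over 59 s, if anything falls off the work surface, if the arm or the gripper's body presses on something with over 40 N, if the wrist force passes 120 N, or if a joint passes its speed limit or range.

ROBOT

A 7-joint arm with a two-finger parallel gripper is mounted at the origin on a cart in front of the work surface, level with it; the furniture and walls round the work are solid. World frame = base frame: x ahead of the robot, y to its left, z up, the work surface at z = 0. Lengths are in m, angles in rad, forces in N, time in s.
With the tool pointing down it reaches from about 0.4 to 0.925 m from the base axis. Payload 5.6 kg.
Tool frame: the origin (TCP) lies at the very end of the fingers, on their centre line; the grasp point (between the pads) lies 19 mm behind it; z points along the fingers, x is the direction in which the jaws open and shut, and the axes are right-handed (so a half turn about z gives the same grasp; the last joint's range is limited). The gripper opens to 85 mm and grips with 20 to 120 N. Pads are 22 mm wide; open, the fingers measure 114 mm over their backs; the gripper's body (76 mm by 85 mm) begins 54 mm behind the grasp point. The pads swing forward as they close: fully open they stand 13 mm farther back than shut.
Start: joints at [-1.356, 0.468, -0.012, 1.603, 0.006, 1.071, -0.056], TCP at [0.166, 0.629, 0.231] pointing down, gripper open.
Joint ranges: [-2.53, 2.53], [-0.31, 2.02], [-1.57, 1.55], [0.28, 2.44], [-1.29, 4.43], [0.15, 1.84], [-2.92, 2.92]. Speed limits (rad/s): [2.57, 2.57, 3.14, 3.14, 3.14, 3.14, 3.14].

INTERFACE

Orientations are given as a rotation vector (axis times angle).
In Python, from bench import bot gives the robot as it stands. Calls block until the motion is done:
- bot.move_to(position, orientation): joint-space move of the TCP to a pose.
- bot.move_straight(position, ori=None, rate=0.15): straight line of the TCP; ori=None keeps the orientation; rate is the mean speed in m/s.
- bot.movej(angles): joint-space move.
- bot.move_gripper(opening, newtons=None): finger opening in m; newtons is the grip in N (None keeps the last); returns when the fingers have stopped.
- bot.dwell(seconds).
- bot.ik(position, orientation): joint angles nearest the present ones, or None.
- bot.capture(name): name is "scene" or "top"; returns the picture (420x560x3 uint8, blue, green, red); there is no depth.
- bot.calibration(name): a dict with "intrinsics" (3x3 intrinsics, pixels), "R" (3x3) and "t" (3): a world point X has camera coordinates R X + t. Camera axes: x right, y down, z forward; pixel columns grow to the right and rows downward; lengths in m; the calibration is good to about 2 mm. A picture is of the moment at which its call begins. calibration takes no time and is no camera call.
A pose or a line that the arm cannot do raises bot.MotionError and nothing moves.
- bot.finish_job(): hands the job in, once; it reports no verdict.
Readings, each from a call of its own:
- bot.get_time(): time.
- bot.get_joints(): joint angles.
- bot.get_joint_vel(): joint speeds.
- bot.get_effort(): joint torques, N m.
- bot.get_position(): TCP position.
- bot.get_tool_rot(): TCP orientation.
- bot.get_ft_force(): force on the tool from outside, world axes, zero at the start.
- bot.get_ft_torque(): the same for the moment, N m.
- bot.get_opening(): finger opening in m.
Only numpy, scipy, OpenCV 4.12 (cv2) and the standard library are available. Lean on these libraries where they do the work, as an engineer would, in place of code of your own. Each camera call takes 0.05 s, during which the arm holds its last target.

## Working session

There is one attempt and no reset: what is moved stays moved. The work goes in short steps, each a Python script; the robot and the scene stay as the last script left them, time stands still between calls to the robot, and variables do not carry over. Pictures are saved under pics/ and viewed, and the job is handed in when it is done.

```bash
ls; mkdir -p pics; python3 - <<'E'
from bench import bot
import cv2
for n in("scene","top"):
    im=bot.capture(n); cv2.imwrite(f"pics/{n}0.png",im)
    c=bot.calibration(n); print(n,c)
print(bot.get_time(),bot.get_position(),bot.get_tool_rot(),bot.get_ft_force())
E
```

```text
pics
scene {'intrinsics': array([[380.78052642,   0.        , 276.46931692],
       [  0.        , 380.78052642, 212.71303028],
       [  0.        ,   0.        ,   1.        ]]), 'R': array([[-0.83781687, -0.54581885,  0.01202772],
       [-0.284618  ,  0.4178686 , -0.86277368],
       [ 0.46589213, -0.72626966, -0.50544723]]), 't': array([0.35857242, 0.42123546, 0.58997405])}
top {'intrinsics': array([[471.60521273,   0.        , 277.27548399],
       [  0.        , 471.60521273, 203.0935777 ],
       [  0.        ,   0.        ,   1.        ]]), 'R': array([[-0.00893806, -0.99994911, -0.00467896],
       [-0.98229173,  0.00965575, -0.18710883],
       [ 0.18714449,  0.00292371, -0.98232805]]), 't': array([-0.20658529,  0.58111487,  1.15362404])}
0.1 [0.16563618 0.62803478 0.23043237] [ 2.48774541e+00  1.91679405e+00 -1.87017605e-03] [-0.0698946   0.49802726 -0.39892558]
```

View pics/scene0.png

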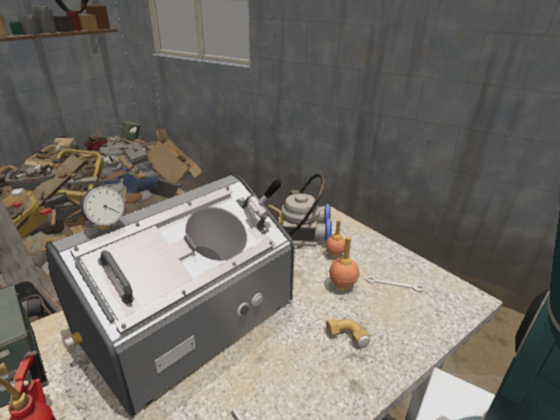

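View pics/top0.png

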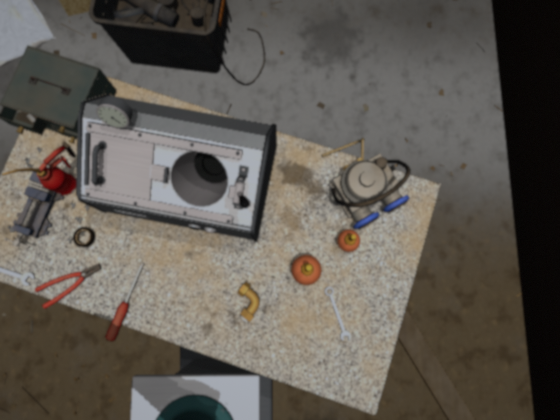

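The larger float is at about (306,268) in top and (345,270) in scene. The cover is fully open and the lever leans outward. I'll enlarge the pictures to read points.

```bash
python3 - <<'E'
import cv2
a=cv2.imread("pics/scene0.png");b=cv2.imread("pics/top0.png")
def crop(im,x,y,w,h,s,n):
    c=cv2.resize(im[y:y+h,x:x+w],None,fx=s,fy=s,interpolation=cv2.INTER_CUBIC)
    for i in range(0,w,10): cv2.putText(c,str(x+i),(i*s,8),0,.3,(0,255,255),1) if i%20==0 else 0; cv2.line(c,(i*s,10),(i*s,16),(0,255,255),1)
    for i in range(0,h,10): cv2.putText(c,str(y+i),(0,i*s+4),0,.3,(0,255,255),1) if i%20==0 else 0; cv2.line(c,(20,i*s),(26,i*s),(0,255,255),1)
    cv2.imwrite(f"pics/{n}.png",c)
crop(a,310,220,80,80,7,"s_float"); crop(b,280,220,90,75,8,"t_float")
crop(a,50,170,250,190,3,"s_deck"); crop(b,70,90,210,150,3,"t_deck")
E
```

```text
(no output)
```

View pics/s_float.png

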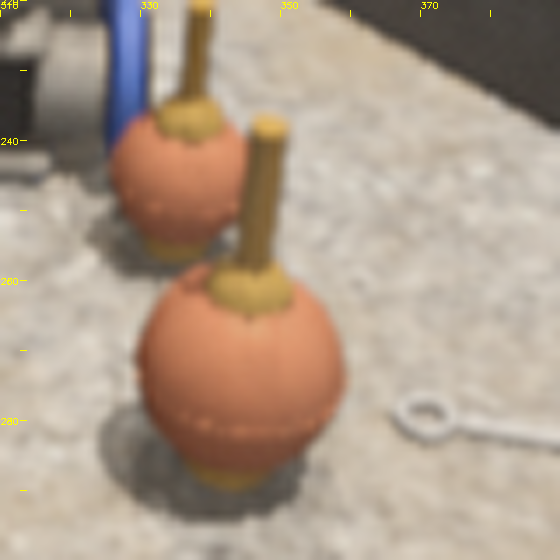

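View pics/t_float.png

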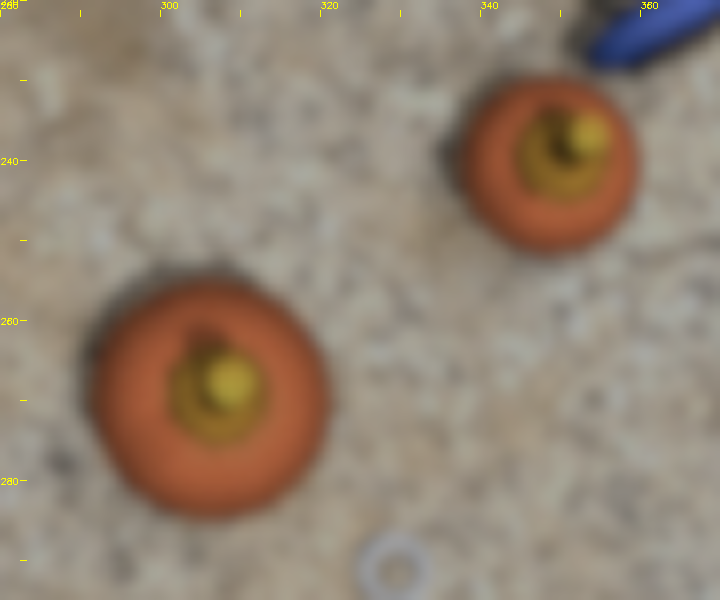

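View pics/s_deck.png

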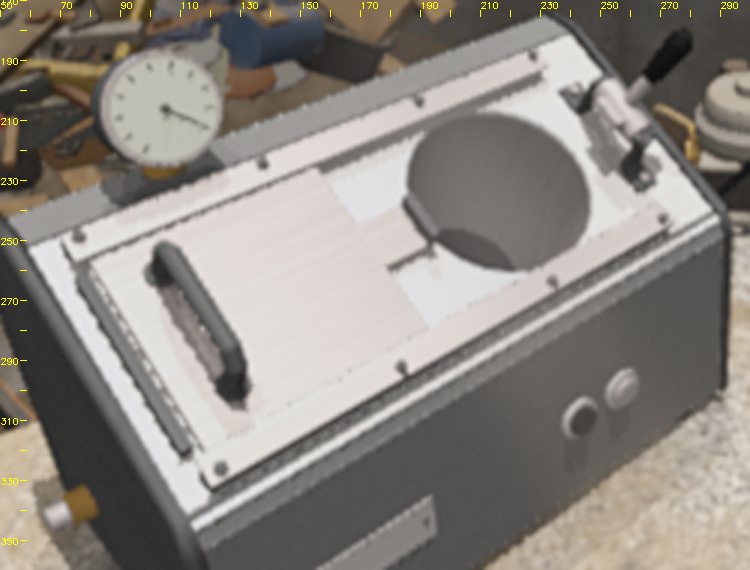

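View pics/t_deck.png

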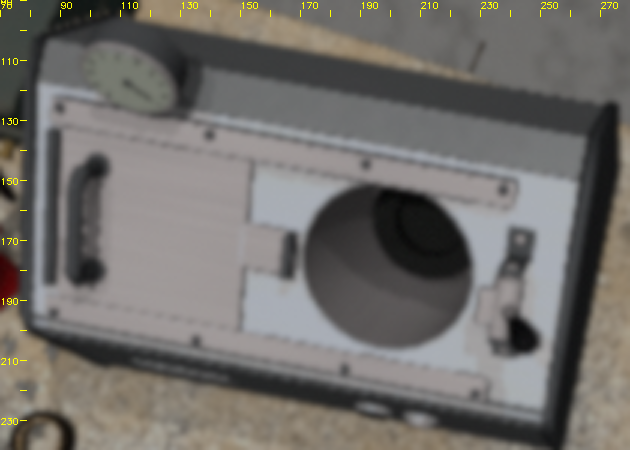

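```bash
cat > geo.py <<'E'
import numpy as np
from bench import bot
from scipy.spatial.transform import Rotation as Ro
CAL={n:bot.calibration(n) for n in("scene","top")}
def ray(n,uv):
    c=CAL[n]; R=c["R"]; o=-R.T@c["t"]; d=R.T@np.linalg.inv(c["intrinsics"])@np.array([uv[0],uv[1],1.]); return o,d/np.linalg.norm(d)
def tri(a,b):
    o1,d1=ray("scene",a);o2,d2=ray("top",b)
    s=np.linalg.lstsq(np.c_[d1,-d2],o2-o1,rcond=None)[0]
    p,q=o1+s[0]*d1,o2+s[1]*d2
    return (p+q)/2,np.linalg.norm(p-q)
def proj(n,X):
    c=CAL[n]; p=c["R"]@X+c["t"]; p=c["intrinsics"]@p; return p[:2]/p[2]
E
cat > fit.py <<'E'
from geo import *
from scipy.optimize import least_squares
print("stem top",tri((348.3,237.9),(308.8,267.8)))
print("ball",tri((344.4,272.9),(306.2,269.8)))
print("small",tri((338.6,220.5),(353.7,236.8)))
S=np.array([(409,170),(420,145),(440,125),(475,113),(510,115),(545,130),(575,160),(588,190),(590,215),(580,240),(555,260),(515,270),(407,190)])/3+[50,170]
T=np.array([(304,265),(310,230),(335,200),(375,184),(420,188),(450,210),(470,250),(472,285),(455,320),(425,342),(388,348),(350,335),(320,308)])/3+[70,90]
print("mouth",tri((216.3,233.7),(199.5,178.5)))
hs=np.array([203,307])/3+[50,170]; ht=np.array([80,220])/3+[70,90]
print("handle",tri(hs,ht))
def frame(yaw): return (Ro.from_euler('z',yaw)*Ro.from_euler('y',-np.pi/6)).as_matrix()
def res(p):
    m,M=p[:3],frame(p[3]); r=[]
    for n,P in(("scene",S),("top",T)):
        for uv in P:
            o,d=ray(n,uv); a=M.T@(o-m); b=M.T@d; q=a-b*a[2]/b[2]; r.append(np.hypot(q[0],q[1])-.065)
    h=m+M@[0,.22,.044]
    for n,uv in(("scene",hs),("top",ht)): r+=list((proj(n,h)-uv)*.0015)
    return r
m0,_=tri((216.3,233.7),(199.5,178.5))
s=least_squares(res,list(m0)+[0.1]); print(s.x,np.abs(s.fun).max(),np.round(np.array(s.fun)*1000,1))
m,M=s.x[:3],frame(s.x[3]); print(M)
for k,v in dict(bottom=[0,0,-.205],handle=[0,.22,.044],pivot=[0,-.096,.034],tip=[0,-.096-.072*np.sin(.5),.034+.072*np.cos(.5)],g1=[.085,-.1,.014],g2=[-.085,-.1,.014],g3=[-.085,.2,.014],g4=[.085,.2,.014]).items():
    X=m+M@v; print(k,X.round(4),proj("scene",X).round(1),proj("top",X).round(1))
E
python3 fit.py
```

```text
stem top (array([ 0.40929269, -0.28354576,  0.145903  ]), np.float64(3.98543677839492e-05))
ball (array([ 0.4088444 , -0.28383832,  0.03898924]), np.float64(0.002119902260928078))
small (array([ 0.48365278, -0.39503673,  0.11262356]), np.float64(0.000445021556376036))
mouth (array([ 0.6055648 , -0.0394273 ,  0.21882529]), np.float64(0.00046225814076889383))
handle (array([0.63135206, 0.17724007, 0.25258884]), np.float64(0.004487644655854054))
[ 0.60458883 -0.04049516  0.21990188 -0.20325449] 0.002827136198969981 [-1.2 -1.5 -0.5  0.2  0.6  0.2 -0.9 -1.  -0.1 -0.3 -1.9 -2.5 -0.2  0.3
 -0.7 -2.6 -2.6  0.1 -0.4 -2.2 -1.9 -2.3 -1.5 -0.3 -0.5  0.2 -2.5 -2.1
 -2.   2.8]
[[ 0.84819812  0.20185789 -0.48970741]
 [-0.17481406  0.97941482  0.10092894]
 [ 0.5         0.          0.8660254 ]]
bottom [ 0.705  -0.0612  0.0424] [196.3 276.8] [219.7 157.6]
handle [0.6275 0.1794 0.258 ] [116.  270.9] [ 95.3 165.2]
pivot [ 0.5686 -0.1311  0.2493] [256.5 207.9] [239.3 191.3]
tip [ 0.5306 -0.1585  0.3041] [278.5 184.9] [250.5 203.8]
g1 [ 0.6496 -0.1519  0.2745] [232.6 184.5] [248.3 151.5]
g2 [ 0.5055 -0.1222  0.1895] [278.4 241.9] [237.4 224.4]
g3 [0.566  0.1717 0.1895] [152. 314.] [108.6 199.3]
g4 [0.7102 0.1419 0.2745] [102.3 236. ] [112.2 125.9]
```

```bash
cat > fit2.py <<'E'
from fit import *
Ts=np.array([(60,107),(209,135),(366,165),(503,189),(54,313),(195,341),(345,371),(473,394)])/3+[70,90]
Ss=np.array([(78,237),(263,163),(420,101),(533,56),(220,468),(402,367),(553,281),(663,219)])/3+[50,170]
print("--- fit2")
P=np.array([tri(a,b)[0] for a,b in zip(Ss,Ts)]); print(P.round(4),[round(tri(a,b)[1]*1000,1) for a,b in zip(Ss,Ts)])
u=((P[3]-P[0])/np.linalg.norm(P[3]-P[0])+(P[7]-P[4])/np.linalg.norm(P[7]-P[4]));print("ydir yaw",np.arctan2(u[0],-u[1]), u/2)
n=np.linalg.svd(P-P.mean(0))[2][2]; print("normal",n, np.degrees(np.arccos(abs(n[2]))), "width",np.linalg.norm((P[:4]-P[4:]).mean(0)))
def res2(p):
    r=list(res(p[:4])[:-4]); m,M=p[:3],frame(p[3])
    for i in range(8):
        X=m+M@[.0755 if i<4 else -.0755,p[4+i],.015]
        r+=list((proj("scene",X)-Ss[i])*.002)+list((proj("top",X)-Ts[i])*.002)
    return r
y0=[(M.T@(q-m))[1] for q in P]
s2=least_squares(res2,list(s.x)+y0); print(s2.x.round(4),np.round(np.array(s2.fun)*1000,1))
m,M=s2.x[:3],frame(s2.x[3])
g,_=tri((50+165/3,170+108/3),(70+135/3,90+87/3)); print("gauge",g,M.T@(g-m))
g,_=tri((50+203/3,170+307/3),(70+80/3,90+220/3)); print("handle",g,M.T@(g-m))
g,_=tri((50+683/3,170+40/3),(70+523/3,90+338/3)); print("lever end",g,M.T@(g-m))
np.savez("deck.npz",m=m,yaw=s2.x[3],M=M)
E
python3 fit2.py | sed -n '/fit2/,$p'
```

```text
--- fit2
[[ 0.7119  0.1906  0.2742]
 [ 0.6888  0.0814  0.2752]
 [ 0.6652 -0.0317  0.2751]
 [ 0.6463 -0.1295  0.2744]
 [ 0.5774  0.2175  0.1952]
 [ 0.554   0.1089  0.1958]
 [ 0.5307 -0.0044  0.1959]
 [ 0.5111 -0.1012  0.1968]] [np.float64(1.4), np.float64(0.2), np.float64(0.2), np.float64(0.9), np.float64(1.4), np.float64(0.0), np.float64(1.5), np.float64(1.0)]
ydir yaw -0.20357366749788722 [-0.20216915 -0.97934384  0.00261373]
normal [ 0.48651154 -0.10258478 -0.86763061] 29.81554175530687 width 0.15851420230288427
[ 0.6031 -0.0397  0.2216 -0.1976  0.2479  0.1361  0.0203 -0.0793  0.2471
  0.1355  0.0197 -0.0795] [-1.  -1.7 -1.  -0.6 -0.4 -0.8 -1.9 -1.8 -0.6 -0.6 -1.8 -1.9  0.3 -1.2
 -1.6 -2.6 -1.8  1.4  1.1 -0.9 -1.1 -2.2 -2.2 -1.7 -2.3 -1.7  2.3  4.2
 -1.3  3.1  1.3  3.8 -0.3  2.8  0.7  2.8  0.   2.   0.7  2.2 -0.3  2.7
 -1.2 -3.2 -0.3 -3.2 -2.4 -3.6  1.2 -3.8 -2.1 -3.3  1.1 -5.  -3.2 -2.6
  2.1 -4. ]
gauge [0.7089541  0.12081408 0.32525236] [0.11440694 0.178136   0.05359479]
handle [0.63135206 0.17724007 0.25258884] [0.00258512 0.21823139 0.03425053]
lever end [ 0.52899023 -0.14799008  0.31303975] [ 0.00117506 -0.12076446  0.10486733]
```

```bash
cat > h.py <<'E'
from geo import *
yaw=-.2034
M=(Ro.from_euler('z',yaw)*Ro.from_euler('y',-np.pi/6)).as_matrix()
m=np.array([.604,-.040,.2245])
def W(x,y,z): return m+M@np.array([x,y,z])
def ori(jx,sign=1,A=M):  # jaws along A's x or y; tool z = -A z
    x=sign*(A[:,0] if jx=='x' else A[:,1]); z=-A[:,2]; return Ro.from_matrix(np.c_[x,np.cross(z,x),z]).as_rotvec()
Y=Ro.from_euler('z',yaw).as_matrix()
def down(a): # jaw dir at angle a in world xy
    x=np.array([np.cos(a),np.sin(a),0]);z=np.array([0,0,-1.]); return Ro.from_matrix(np.c_[x,np.cross(z,x),z]).as_rotvec()
E
python3 - <<'E'
from h import *
np.set_printoptions(precision=2,suppress=True)
f=[.409,-.2835]
for a in np.arange(-180,180,30): print("down",a,bot.ik(np.r_[f,.116],down(np.radians(a))),bot.ik(np.r_[f,.30],down(np.radians(a))))
for jx in 'xy':
  for s in(1,-1):
    for nm,p in dict(ins=(0,0,-.065),over=(0,0,.14),hand=(0,.22,.025),hand0=(0,.042,.025),handup=(0,.22,.15),lev=(0,-.16,.08),levup=(0,-.16,.2),lev2=(0,-.047,.042)).items():
      print(jx,s,nm,bot.ik(W(*p),ori(jx,s)))
print(bot.get_joints(), bot.get_tool_rot())
E
```

```text
down -180 [-0.41  0.83  1.35  2.12 -0.97  1.06 -1.69] [-0.59  0.33  1.39  1.94 -0.35  1.16 -2.21]
down -150 [-0.31  0.63  1.12  2.11 -0.75  0.88 -1.36] [-0.59  0.33  1.39  1.94 -0.35  1.16 -1.68]
down -120 [-0.31  0.63  1.12  2.11 -0.75  0.88 -0.84] [-0.44  0.2   1.13  1.94 -0.2   1.13 -1.32]
down -90 [-0.1   0.47  0.79  2.1  -0.49  0.76 -0.57] [-0.24  0.16  0.88  1.93 -0.13  1.12 -0.88]
down -60 [-0.07  0.46  0.76  2.1  -0.46  0.75 -0.07] [-0.24  0.16  0.88  1.93 -0.13  1.12 -0.35]
down -30 [-0.12  0.48  0.82  2.1  -0.51  0.77  0.5 ] [-0.24  0.16  0.88  1.93 -0.13  1.12  0.17]
down 0 [-0.14  0.49  0.86  2.1  -0.53  0.78  1.05] [-0.24  0.16  0.88  1.93 -0.13  1.12  0.69]
down 30 [-0.14  0.49  0.85  2.1  -0.53  0.77  1.57] [-0.24  0.16  0.88  1.93 -0.13  1.12  1.22]
down 60 [-0.13  0.48  0.84  2.1  -0.52  0.77  2.08] [ 0.35  0.13  0.21  1.9  -0.03  1.11  1.62]
down 90 [-0.2   0.52  0.94  2.11 -0.6   0.8   2.68] [ 0.75  0.15 -0.23  1.87  0.04  1.12  2.07]
down 120 [ 0.15  0.4   0.47  2.09 -0.28  0.71  2.89] [-0.44  0.2   1.13  1.94 -0.2   1.13  2.87]
down 150 [-0.41  0.83  1.35  2.12 -
[... 1145 characters left out ...]
[-0.96  0.08  0.43  1.94  0.45  0.78  0.57]
y 1 lev [-0.85 -0.06  1.17  2.18 -0.03  0.47  1.73]
y 1 levup [-0.42 -0.3   0.6   2.11  0.24  0.76  1.45]
y 1 lev2 [-0.55  0.09  0.63  2.17  0.05  0.38  1.39]
y -1 ins [-0.6   0.39  0.68  2.12 -0.61  0.23 -1.24]
y -1 over [-0.42 -0.11  0.3   2.13  0.32  0.64 -2.1 ]
y -1 hand [-0.93  0.31  0.55  1.96  0.3   0.5  -2.44]
y -1 hand0 [-0.66  0.16  0.57  2.13  0.2   0.38 -2.07]
y -1 handup [-0.86  0.08  0.33  1.93  0.46  0.79 -2.58]
y -1 lev [-0.62 -0.02  0.95  2.17 -0.1   0.47 -1.36]
y -1 levup [ 0.09 -0.21  0.2   2.09 -0.01  0.73 -1.47]
y -1 lev2 [-0.67  0.09  0.76  2.18  0.01  0.38 -1.71]
[-1.36  0.47 -0.01  1.6   0.01  1.07 -0.06] [ 2.49  1.92 -0.  ]
```

```bash
python3 - <<'E'
from h import *
import cv2
t=lambda s:print(s,round(bot.get_time(),2),bot.get_position().round(3),bot.get_joints().round(2),bot.get_ft_force().round(2))
a=np.radians(-11.65)
bot.move_gripper(.05,40)
bot.move_to([.17,.50,.45],bot.get_tool_rot()); t("up")
bot.move_to([.36,.05,.45],down(a)); t("mid")
bot.move_to([.409,-.2835,.24],down(a)); t("above")
for n in("scene","top"): cv2.imwrite(f"pics/{n}1.png",bot.capture(n))
E
```

```text
up 1.53 [0.17  0.5   0.448] [-1.31  0.11 -0.    1.59  0.    1.44  0.01] [-0.88 -0.67 -0.18]
mid 3.31 [0.36  0.051 0.45 ] [-0.76 -0.27  0.41  1.91  0.11  1.48 -0.57] [0.5  0.45 0.06]
above 4.78 [ 0.41  -0.282  0.24 ] [-0.32  0.28  1.02  2.01 -0.29  1.    0.64] [-0.09  0.97  0.44]
```

View pics/scene1.png

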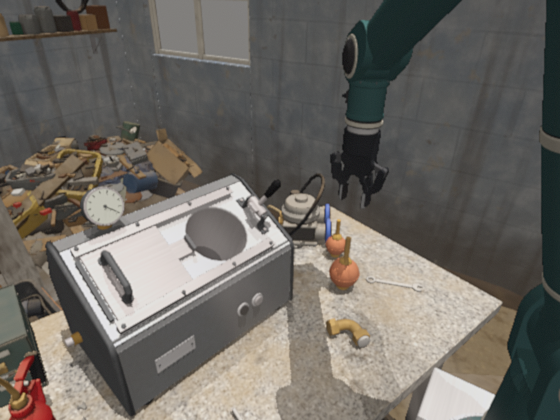

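View pics/top1.png

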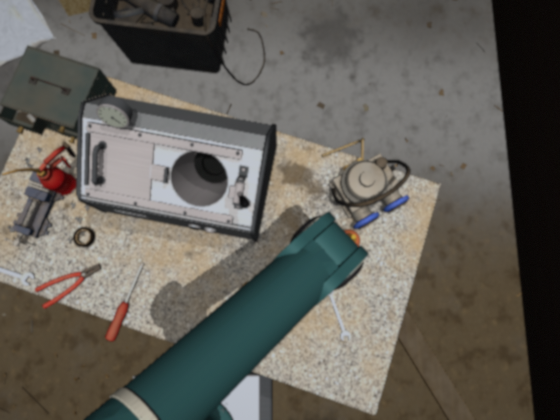

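```bash
python3 - <<'E'
from h import *
import cv2
p=bot.get_position(); R=Ro.from_rotvec(bot.get_tool_rot()).as_matrix(); print(p,bot.get_opening())
for o in(-.032,0,.032):print(o,proj("scene",p+R@[o,0,-.006]))
print(proj("scene",np.array([.409,-.2835,.15])),proj("top",np.array([.409,-.2835,.15])))
im=cv2.imread("pics/scene1.png")[120:300,310:410]; cv2.imwrite("pics/c1.png",cv2.resize(im,None,fx=3.3,fy=3.3,interpolation=2))
E
```

```text
[ 0.40992715 -0.28248851  0.24028945] 0.050003514313207174
-0.032 [364.64412787 206.22336223]
0 [352.60691528 201.23521072]
0.032 [341.09540858 196.4649087 ]
[348.5810628  236.52524934] [308.8946421  267.84360436]
```

View pics/c1.png

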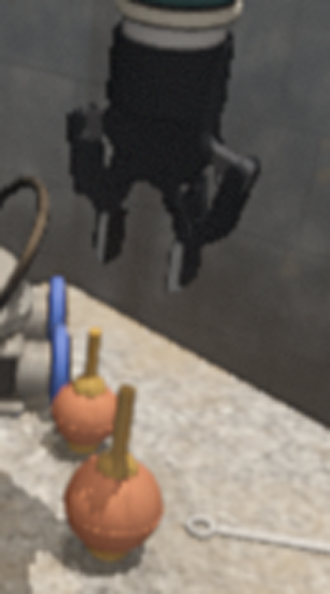

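```bash
python3 - <<'E'
from h import *
import cv2
t=lambda s:print(s,round(bot.get_time(),2),bot.get_position().round(4),bot.get_joints().round(2),bot.get_ft_force().round(2))
bot.move_straight([.409,-.2835,.117],rate=.12); t("down")
bot.move_gripper(.0,40); t("grip"); print(bot.get_opening())
cv2.imwrite("pics/scene2.png",bot.capture("scene"))
bot.move_straight([.409,-.2835,.135],rate=.06); t("lift")
bot.dwell(.2); t("lift")
cv2.imwrite("pics/scene3.png",bot.capture("scene"))
for p,o in(((.36,-.08,.45),down(np.radians(-11.65))),(W(0,0,.16),ori('x'))): print(bot.ik(p,o))
a=cv2.imread("pics/scene2.png")[130:310,290:410];b=cv2.imread("pics/scene3.png")[130:310,290:410]
cv2.imwrite("pics/c2.png",cv2.resize(np.hstack([a,b]),None,fx=3,fy=3,interpolation=2))
E
```

```text
down 6.06 [ 0.4094 -0.2838  0.1175] [-0.14  0.48  0.85  2.1  -0.52  0.77  0.84] [ 0.33 -0.25  1.28]
grip 6.47 [ 0.4093 -0.2836  0.1175] [-0.14  0.48  0.85  2.1  -0.52  0.77  0.84] [0.23 0.75 5.11]
0.012627646751034538
lift 6.97 [ 0.4092 -0.2834  0.1353] [-0.17  0.46  0.88  2.09 -0.49  0.81  0.81] [-0.93  0.31 -2.35]
lift 7.17 [ 0.4089 -0.2833  0.1348] [-0.17  0.46  0.88  2.09 -0.49  0.81  0.81] [ 0.08 -0.13 -1.11]
[-0.36503964 -0.25014046  0.39072956  1.90249517  0.09488765  1.4715256
 -0.19808232]
[-0.3714527  -0.13998973  0.23602216  2.11453043  0.31344385  0.68639347
 -0.52796873]
```

View pics/c2.png

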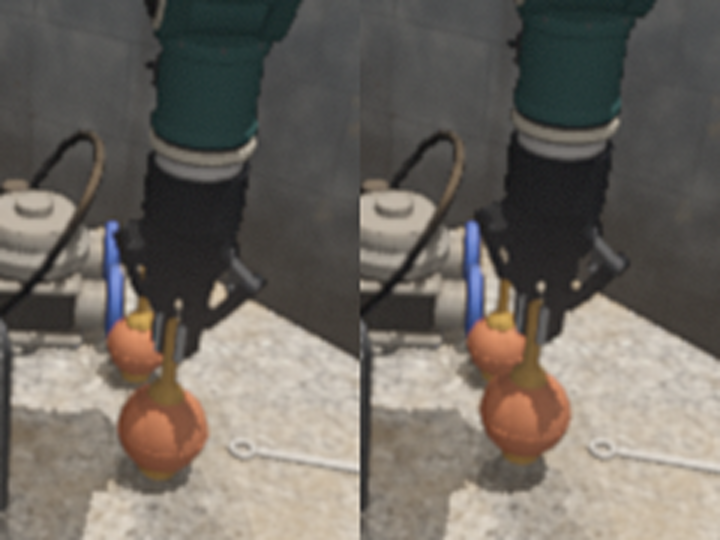

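The float is gripped and off the bench, and the small float is undisturbed. Next I carry it round the front to above the mouth.

```bash
python3 - <<'E'
from h import *
import cv2
t=lambda s:print(s,round(bot.get_time(),2),bot.get_position().round(4),bot.get_joints().round(2),bot.get_ft_force().round(2))
d=down(np.radians(-11.65))
bot.move_straight([.405,-.27,.34],rate=.25); t("up")
bot.move_straight([.385,-.08,.43],rate=.25); t("mid")
bot.move_straight(W(0,0,.165),ori('x'),rate=.2); t("over")
for n in("scene","top"): cv2.imwrite(f"pics/{n}4.png",bot.capture(n))
R=Ro.from_rotvec(bot.get_tool_rot()).as_matrix();p=bot.get_position();print(M.T@(p-m),bot.get_opening())
b=p+R@[0,0,.072]; print("ball",b,proj("scene",b),proj("top",b))
E
```

```text
up 8.2 [ 0.4043 -0.2695  0.3389] [-0.48  0.09  1.09  1.91 -0.08  1.2   0.43] [ 0.19 -0.1  -2.14]
mid 9.19 [ 0.3847 -0.0813  0.429 ] [-0.66 -0.24  0.65  1.91  0.15  1.43 -0.26] [ 0.58 -0.39 -2.35]
over 10.15 [ 0.5231 -0.0243  0.3674] [-0.65 -0.18  0.47  2.12  0.4   0.72 -0.6 ] [-0.15  1.17 -1.94]
[ 0.0005836  -0.00076333  0.16538075] 0.01292403772932094
ball [ 0.55862438 -0.03143621  0.30567048] [229.50920802 204.96574983] [187.87207541 190.72772752]
```

View pics/scene4.png

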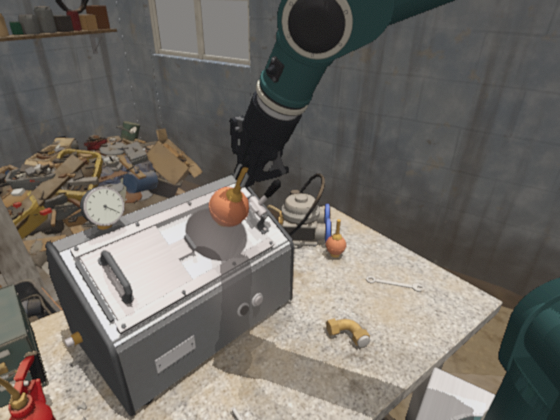

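View pics/top4.png

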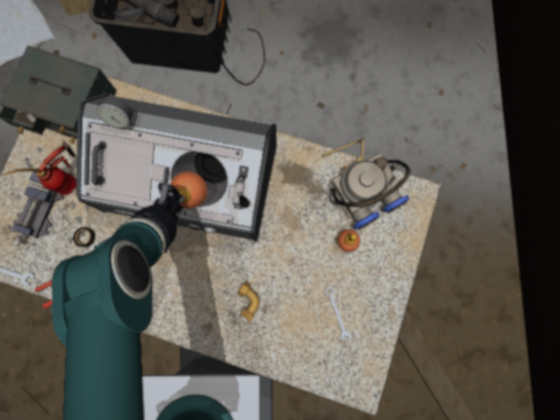

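```bash
python3 - <<'E'
import cv2,numpy as np
a=cv2.imread("pics/scene4.png")[160:260,190:280];b=cv2.imread("pics/top4.png")[150:230,150:240]
cv2.imwrite("pics/c4.png",np.hstack([cv2.resize(a,(360,400),interpolation=2),cv2.resize(b,(360,320),interpolation=2)[:400] if 0 else cv2.copyMakeBorder(cv2.resize(b,(360,320),interpolation=2),0,80,0,0,0)]))
for n,r in(("scene",(160,260,190,280)),("top",(150,230,150,240))):
    im=cv2.imread(f"pics/{n}4.png"); c=im[r[0]:r[1],r[2]:r[3]].astype(int)
    k=((c[...,2]-c[...,0]>50)&(c[...,2]-c[...,1]>35)).astype(np.uint8)
    cs,_=cv2.findContours(k,0,1); q=max(cs,key=cv2.contourArea); print(n,cv2.minEnclosingCircle(q),cv2.boundingRect(q),r)
E
```

```text
scene ((38.44240951538086, 46.20680618286133), 20.127643585205078) (19, 27, 40, 39) (160, 260, 190, 280)
top ((38.0, 39.0), 18.60117530822754) (21, 22, 36, 36) (150, 230, 150, 240)
```

View pics/c4.png

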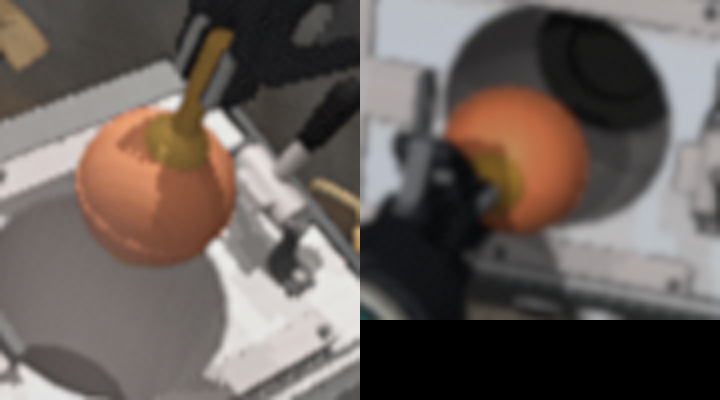

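```bash
python3 - <<'E'
from geo import *
b=np.array([ .55862438,-.03143621,.30567048]); x,e=tri((228.7,206.5),(189.3,190.0)); print(x,e,b-x)
E
```

```text
[ 0.56166022 -0.03303958  0.30049313] 0.0009220795342881316 [-0.00303584  0.00160337  0.00517735]
```

```bash
sed -i 's/^m=.*/m=np.array([.6015,-.039,.2255])/' h.py; python3 - <<'E'
from h import *
o=ori('x')
def F(n=6):
    v=[]
    for _ in range(n): v.append(bot.get_ft_force()); bot.dwell(.02)
    return M.T@np.mean(v,0)
bot.move_straight(W(0,0,.10),o,rate=.1)
bot.move_straight(W(0,0,-.026),o,rate=.09); bot.dwell(.2)
f0=F(10); print(bot.get_time(),f0.round(2),(M.T@(bot.get_position()-m)).round(4))
z=-.026
while z>-.072:
    z-=.001; bot.move_straight(W(0,0,z),o,rate=.02); f=F(4)-f0
    print(round(z,4),f.round(2),(M.T@(bot.get_position()-m)).round(4)[2])
    if f[2]>2: 
        f=F(8)-f0; print("again",f.round(2))
        if f[2]>1.5: break
print(bot.get_time(),bot.get_joints().round(2))
E
```

```text
12.9417 [-0.96  0.04 -1.48] [ 0.0001  0.0001 -0.0258]
-0.027 [ 0.07 -0.25  0.  ] -0.0271
-0.028 [ 0.35 -0.04 -0.24] -0.028
-0.029 [ 0.05 -0.16 -0.43] -0.029
-0.03 [ 0.1  -0.32 -0.16] -0.03
-0.031 [-0.21  0.05 -0.46] -0.031
-0.032 [ 0.27  0.14 -0.35] -0.032
-0.033 [-0.19 -0.25 -0.13] -0.033
-0.034 [-0.53 -0.07 -0.27] -0.034
-0.035 [ 0.57  0.32 -0.32] -0.035
-0.036 [ 0.04 -0.34 -0.42] -0.036
-0.037 [ 0.2   0.48 -0.22] -0.037
-0.038 [-0.33 -0.65  0.02] -0.038
-0.039 [-0.2  -0.18 -0.25] -0.039
-0.04 [-0.14  0.17 -0.54] -0.04
-0.041 [ 0.32 -0.13 -0.52] -0.041
-0.042 [-0.28  0.16  1.73] -0.0419
-0.043 [-0.41 -0.38  2.84] -0.0429
again [-0.03 -0.14  3.18]
18.4583 [-0.43  0.29  0.45  2.13 -0.04  0.23 -0.2 ]
```

```bash
python3 - <<'E'
from h import *
import cv2
o=ori('x')
bot.move_gripper(.036); bot.dwell(.2)
print(bot.get_time(),bot.get_opening(),(M.T@bot.get_ft_force()).round(2))
for n in("scene","top"): cv2.imwrite(f"pics/{n}5.png",bot.capture(n))
bot.move_straight(W(0,0,.03),o,rate=.08)
bot.move_straight(W(0,0,.12),o,rate=.2)
print(bot.get_time(),(M.T@bot.get_ft_force()).round(2))
bot.move_gripper(0.0,30)
p=W(-.0,.14,.14); bot.move_straight(p,o,rate=.25)
for n in("scene","top"): cv2.imwrite(f"pics/{n}6.png",bot.capture(n))
print(bot.get_time(),bot.get_joints().round(2))
for q in((0,.254,.12),(0,.254,.03),(0,.059,.03)): print(bot.ik(W(*q),o))
a=cv2.imread("pics/scene5.png")[130:310,130:310];b=cv2.imread("pics/scene6.png")[130:310,130:310]; c=cv2.imread("pics/top6.png")[110:230,130:270]
cv2.imwrite("pics/c5.png",np.hstack([cv2.resize(a,(400,400),interpolation=2),cv2.resize(b,(400,400),interpolation=2)])); cv2.imwrite("pics/c6.png",cv2.resize(c,None,fx=4,fy=4,interpolation=2))
E
```

```text
19.0083 0.03622532082374102 [0.08 0.51 1.01]
20.7667 [-0.15  1.03 -0.79]
22.0167 [-0.81 -0.01  0.4   2.04  0.46  0.73 -0.9 ]
[-0.88184279  0.16400039  0.33211603  1.89916599  0.45108264  0.74914926
 -1.04842322]
[-0.84067616  0.31798294  0.3793782   1.90925867  0.40858554  0.56522295
 -1.01192404]
[-0.65177444  0.15107861  0.50585189  2.12411705  0.28032844  0.40803245
 -0.60321108]
```

View pics/c5.png

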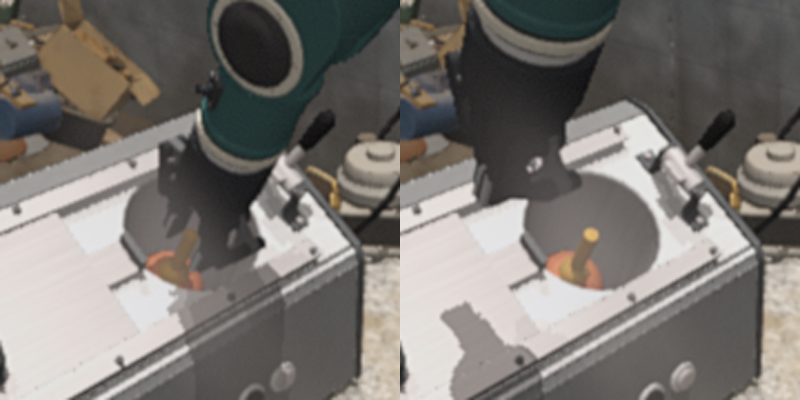

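View pics/c6.png

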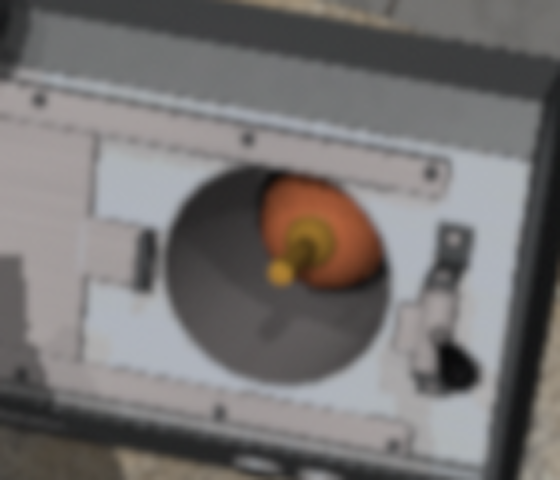

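The float stands in the nest with its stem at (280,270) in the top crop, near the mouth centre. Now the cover.

```bash
python3 - <<'E'
from h import *
import cv2
o=ori('x')
bot.move_straight(W(0,.252,.10),o,rate=.25)
f0=M.T@bot.get_ft_force()
bot.move_straight(W(0,.252,.030),o,rate=.12); 
print(bot.get_time(),(M.T@bot.get_ft_force()-f0).round(2))
cv2.imwrite("pics/scene7.png",bot.capture("scene"))
for y in (.235,.225,.215): 
    bot.move_straight(W(0,y,.030),o,rate=.06); print(y,(M.T@bot.get_ft_force()-f0).round(2))
bot.move_straight(W(0,.075,.030),o,rate=.1); print(bot.get_time(),(M.T@bot.get_ft_force()-f0).round(2))
y=.075
while y>.045:
    y-=.002; bot.move_straight(W(0,y,.030),o,rate=.03); bot.dwell(.03); f=np.mean([M.T@bot.get_ft_force()-f0 for _ in range(3)],0); print(round(y,3),f.round(2),(M.T@(bot.get_position()-m)).round(4)[1])
    if f[1]>9: break
for n in("scene","top"): cv2.imwrite(f"pics/{n}8.png",bot.capture(n))
print(bot.get_time())
E
```

```text
23.375 [-0.21 -0.38  0.59]
0.235 [ 0.36  0.44 -0.06]
0.225 [ 0.51  0.58 -0.59]
0.215 [0.15 0.69 0.33]
26.0417 [ 0.47 -0.39  0.2 ]
0.073 [-1.17  1.62 -0.38] 0.0732
0.071 [-1.26  2.16 -1.26] 0.0711
0.069 [-1.26  2.29 -0.49] 0.0688
0.067 [-0.57  0.84  0.27] 0.0667
0.065 [-0.63  0.63  0.35] 0.0647
0.063 [-0.1   1.85  0.12] 0.0628
0.061 [-1.19  3.65 -0.43] 0.0615
0.059 [-0.55  9.25 -2.15] 0.0615
28.4083
```

View pics/scene8.png

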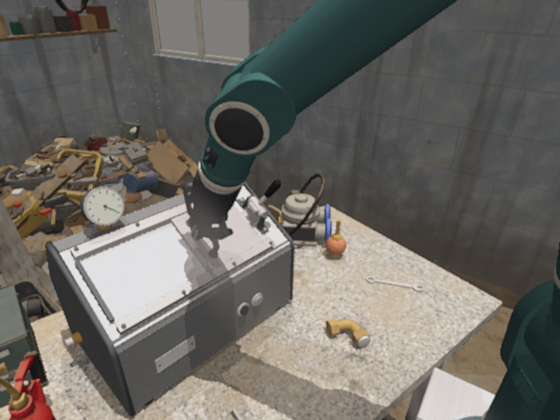

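View pics/top8.png

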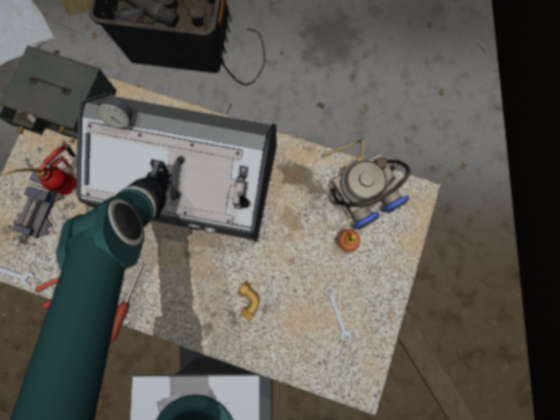

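```bash
python3 - <<'E'
from h import *
import cv2
o=ori('x')
bot.move_straight(W(0,.072,.030),o,rate=.08)
bot.move_straight(W(0,.072,.140),o,rate=.25)
bot.move_straight(W(0,-.172,.145),o,rate=.25)
for n in("scene","top"): cv2.imwrite(f"pics/{n}9.png",bot.capture(n))
bot.move_straight(W(0,-.172,.082),o,rate=.15)
print(bot.get_time(),bot.get_joints().round(2),(M.T@(bot.get_position()-m)).round(4))
cv2.imwrite("pics/scene10.png",bot.capture("scene"))
a=cv2.imread("pics/scene10.png")[110:290,160:340];c=cv2.imread("pics/top9.png")[110:230,130:270]
cv2.imwrite("pics/c10.png",np.hstack([cv2.resize(a,(400,400),interpolation=2),cv2.resize(c,(400,400),interpolation=2)]))
E
```

```text
31.1 [-0.69 -0.05  1.04  2.17 -0.08  0.48  0.22] [ 0.     -0.1713  0.0819]
```

View pics/c10.png

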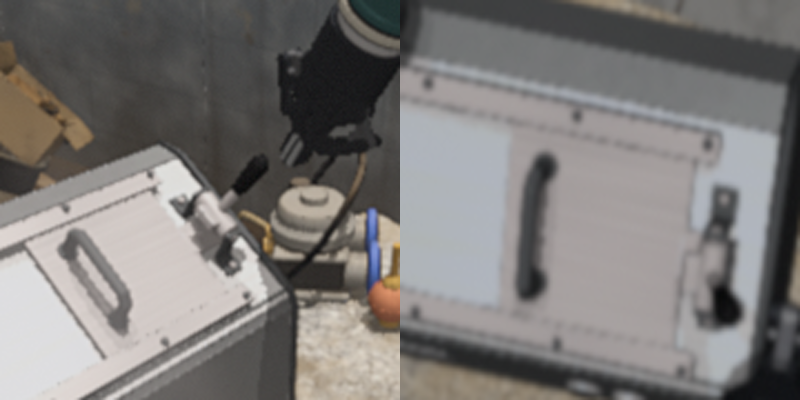

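```bash
python3 - <<'E'
from h import *
import cv2
o=ori('x'); f0=M.T@bot.get_ft_force()
def P(phi,r=.062,h=.011):
    s,c=np.sin(phi),np.cos(phi); return W(0,-.096+r*s-.0095*c-h,.034+r*c+.0095*s)
for phi in(-.3,0,.25,.5,.7,.9,1.1,1.3,1.45):
    bot.move_straight(P(phi),o,rate=.08); print(phi,(M.T@bot.get_ft_force()-f0).round(2))
print(bot.get_time())
phi=1.45
while phi<1.8:
    phi+=.03; bot.move_straight(P(phi),o,rate=.03); bot.dwell(.03); f=np.mean([M.T@bot.get_ft_force()-f0 for _ in range(3)],0); print(round(phi,3),f.round(2),(M.T@(bot.get_position()-m)).round(4))
    if f[2]>10: break
for n in("scene","top"): cv2.imwrite(f"pics/{n}11.png",bot.capture(n))
print(bot.get_time())
a=cv2.imread("pics/scene11.png")[110:290,160:340];c=cv2.imread("pics/top11.png")[110:230,130:270]
cv2.imwrite("pics/c11.png",np.hstack([cv2.resize(a,(400,400),interpolation=2),cv2.resize(c,(400,400),interpolation=2)]))
E
```

```text
-0.3 [-0.37 -0.01 -1.19]
0 [-0.21 -0.82 -0.3 ]
0.25 [-0.01 -0.56  0.11]
0.5 [ 0.58 -1.2   0.69]
0.7 [ 0.29  0.13 -0.67]
0.9 [ 0.12  0.13 -0.66]
1.1 [-0.   -0.37 -0.7 ]
1.3 [ 0.17 -0.34 -0.09]
1.45 [ 0.95  0.31 -0.52]
34.35
1.48 [-0.88 -0.67 -0.32] [ 0.0001 -0.0463  0.0493]
1.51 [ 0.33 -0.94 -0.35] [ 0.0001 -0.0457  0.0472]
1.54 [ 0.45 -0.97 -0.1 ] [ 0.     -0.0453  0.0453]
1.57 [ 0.18 -0.28 -1.27] [-0.     -0.0449  0.0435]
1.6 [-1.3  -0.77  7.86] [ 0.0001 -0.0448  0.0419]
1.63 [-4.06 -1.38 27.09] [ 0.0003 -0.0447  0.0408]
36.15
```

View pics/c11.png

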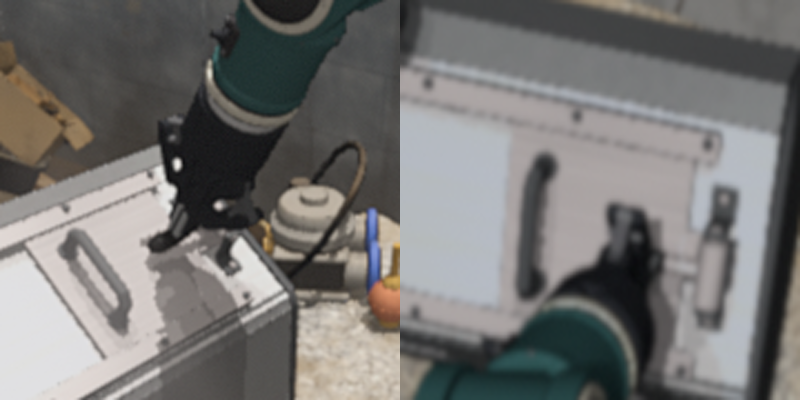

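```bash
python3 - <<'E'
from h import *
import cv2
o=ori('x')
bot.move_straight(W(0,-.046,.14),o,rate=.12)
bot.move_straight(W(-.10,.0,.20),o,rate=.2)
bot.move_to([.36,.05,.45],down(np.radians(-11.65)))
for n in("scene","top"): cv2.imwrite(f"pics/{n}12.png",bot.capture(n))
print(bot.get_time(),bot.get_ft_force().round(1))
a=cv2.imread("pics/scene12.png")[130:310,140:320];c=cv2.imread("pics/top12.png")[110:230,130:270]
cv2.imwrite("pics/c12.png",np.hstack([cv2.resize(a,(400,400),interpolation=2),cv2.resize(c,(400,400),interpolation=2)]))
for q in((1.5,),(1.6,)):
  X=W(0,-.096+.08*np.sin(q[0]),.034+.08*np.cos(q[0]));print(proj("scene",X),proj("top",X))
E
```

```text
Traceback (most recent call last):
bench.MotionError: the arm cannot follow that straight line within its joint ranges
```

```bash
python3 - <<'E'
from h import *
import cv2
print(bot.get_position())
bot.move_to([.38,.03,.45],down(np.radians(-11.65)))
for n in("scene","top"): cv2.imwrite(f"pics/{n}12.png",bot.capture(n))
print(bot.get_time(),bot.get_ft_force().round(1))
a=cv2.imread("pics/scene12.png")[130:310,140:320];c=cv2.imread("pics/top12.png")[110:230,130:270]
cv2.imwrite("pics/c12.png",np.hstack([cv2.resize(a,(400,400),interpolation=2),cv2.resize(c,(400,400),interpolation=2)]))
E
```

```text
[ 0.52351111 -0.07000903  0.34595462]
38.0417 [-0.1 -0.2 -0.4]
```

View pics/c12.png

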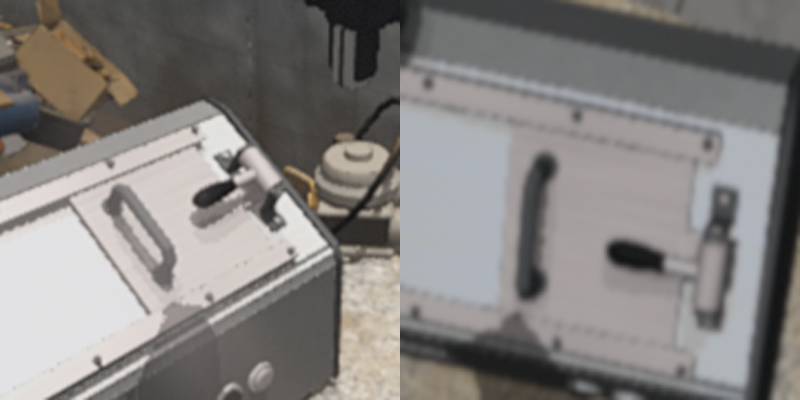

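View pics/top12.png

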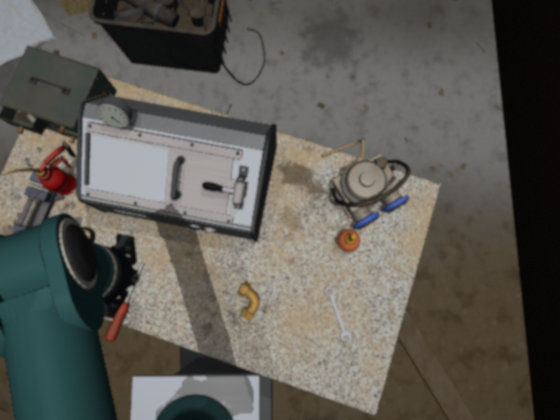

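The lever lies flat over the shut cover, with its grip at about (211,186) in top. The small float is still upright at (348,240), and the arm is clear of everything.

```bash
python3 -c "
from bench import bot
bot.finish_job(); print(bot.get_time())"
```

```text
the job is handed in; nothing more can be done
the job is handed in; nothing more can be done
```

The larger float is seated in the nest, the cover is fully shut over it and the cam lever is locked. I handed the job in at about 38 s of the 59 s allowed.

- **Float:** I gripped it high on the stem and lowered it along the chamber's axis in 1 mm steps. Contact came with the foot about 159 mm below the mouth. I let go when the nest carried about 3.2 N, with almost no sideways force. The pictures taken afterwards show it standing in the nest, stem up.
- **Cover:** I pushed it by the handle until it hit its stop. The force rose to 9 N with the arm no longer advancing, about 2.5 mm from where I expected the stop.
- **Lever:** I pushed it right over to its stop. The last step peaked at about 27 N on the fingertips, more than I had aimed for but below the limits. The final pictures show it lying flat over the cover.
- **Small float and arm:** the small float stands where it was, and the arm was clear of everything when I handed in.

**Checks that disagreed:**
- The cameras read about 5 mm low in height. I saw this against the floats' known heights and against the arm's own position, and corrected for it.
- One retreat move was refused as out of joint range, and I replaced it with another.

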